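# Close the relay box with its pinned cover

## Robot

A 7-joint arm with a two-finger parallel gripper is mounted at the origin on a cart in front of the work surface, level with it; the furniture and walls round the work are solid. World frame = base frame: x ahead of the robot, y to its left, z up, the work surface at z = 0. Lengths are in m, angles in rad, forces in N, time in s.
With the tool pointing down it reaches from about 0.35 to 0.9 m from the base axis. Payload 19.9 kg.
Tool frame: the origin (TCP) lies midway between the tips of the shut fingers; the grasp point (between the pads) lies 19 mm behind it; z points along the fingers, y is the line along which they close (so a half turn about z gives the same grasp; the last joint's range is limited). The gripper opens to 85 mm and grips with 20 to 120 N. Pads are 22 mm wide; open, the fingers measure 114 mm over their backs; the gripper's body (76 mm by 85 mm) begins 54 mm behind the grasp point. The pads swing forward as they close: fully open they stand 13 mm farther back than shut.
Start: joints at [1.06, 0.417, -0.01, 1.614, 0.005, 1.111, -0.053], TCP at [0.283, -0.557, 0.231] pointing down, gripper open.
Joint ranges: [-2.81, 2.81], [-0.39, 2.02], [-1.27, 1.25], [0.06, 2.57], [-1.19, 4.33], [0.19, 2], [-2.82, 2.82]. Speed limits (rad/s): [1.89, 1.89, 2.39, 2.39, 3.01, 3.01, 3.01].

## Interface

Orientations are given as a 3x3 rotation matrix whose columns are the frame's x, y, z axes.
In Python, from cell import robot, vision gives the robot as it stands.
- The arm moves only by the tool send_rows, never from a script. Its argument "targets" is a list of rows, each a list of 7 numbers: the closure, from -1 (fully open) to 1 (shut), so that 0 is half open, then the shift along the tool's x, y, z in m, then the turn, a rotation vector about the tool's x, y, z in degrees. In form: [[gripper, x, y, z, ax, ay, az], ...]. A call has exactly 8 rows; each row is the pose to reach, as a shift and turn from the pose commanded when the call began, along the tool's axes at that moment; what a row does not reach only later rows make up. A row lasts 1/10 s, in which the tool goes at most 50 mm and 8.59 degrees, less where a joint would pass 70% of its speed; a pose out of reach is approached as far as the arm can. A call with a gripper value outside its range is refused whole. The fingers move at their own pace and stop on an object; "grip_force" is the grip in N (left out, the last holds). Time passes only in rows, so rows that repeat a pose let the fingers close, or fill a call up. It gives the time, the measured TCP pose, the force, the opening and the grip force at its end, in the units of the state.
- robot.get_state(): the state, without advancing time (a new reading comes with each control period).
- vision.capture(name): name is "side" or "top"; returns the picture (420x560x3 uint8, red, green, blue); there is no depth.
- vision.camera_params(name): a dict with "fov_y" (degrees; the focal length in pixels is half the picture's height over the tangent of half this angle, whatever the lens; pixels are square), "cx", "cy" (the principal point, pixels), "cam_to_world" (4x4, takes a point from camera to world coordinates). Camera axes: x right, y up, looking along -z (the intrinsics and any distortion apply to the point x, -y, -z); pixel columns grow to the right and rows downward; lengths in m; the calibration is good to about 2 mm. A picture is of the moment at which its call begins. camera_params takes no time and is no camera call.
- robot.finish_job(): hands the job in; it is judged then, once.
The state is a dict: "clock": time; "q": joint angles; "qd": joint speeds; "joint_torque": joint torques, N m; "tool_pos": TCP position; "eef_rot": TCP orientation; "contact_force": force on the tool from outside, world axes, zero at the start; "ft_torque": the same for the moment, N m; "gripper_width": finger opening in m; "gripper_force": force on a finger pad.
Only numpy, scipy, OpenCV 4.12 (cv2) and the standard library are available. Lean on these libraries where they do the work, as an engineer would, in place of code of your own. Each camera call takes 0.05 s, during which the arm holds its last target. There are 200 camera calls.

## Task

Close the open grey relay box with the bare aluminium cover plate: lower it by its handle so that both dowel pins come up through its two holes and it lies flat and fully down on the rim, then let go. Leave the blue plate without holes where it lies.

Things in the scene. Friction and masses are not known exactly. Their poses are not given: they have to be found in the camera images.
- cover_grip (a point): Centre of the black bar handle on the loose bare aluminium cover, ~0.25 kg, flat on the bench at first. Plate 124 (x) x 76 (y) x 6 mm (z up); two 22 mm through holes at x = -42 and +42 mm, y = 0. Bar over the plate's middle: 56 mm along x, 16 mm wide (y), 20 mm high; this point is 32 mm above the plate's underside, 26 mm above its upper face. A post stands under each end of the bar.
- housing_seat (a point): Middle of the open top of the fixed grey relay box, at rim height. Box 130 (x) x 84 (y) x 45 mm high; green board inside, two black cable glands on its -y side. Steel dowel pins, 12 mm thick, at x = -42 and +42 mm, y = 0, rise 26 mm above the rim; the top 16 mm tapers to 3 mm. Cover home: centre of its handle 32 mm above this point, long axes parallel, either way round.
- blank_grip (a point): Centre of the black handle of the other loose plate: same size, weight, handle and axes as the cover, but painted blue and without holes. Not needed; stays where it is.

How it is judged:
By the outcome, as a careful person would: the job done as asked, in the order asked, and still so for the second after the job is handed in, with the robot touching nothing.
It also fails if it takes over 40 s, if anything falls off the work surface, if the arm or the gripper's body presses on something with over 40 N, if the wrist force passes 120 N, or if a joint passes its speed limit or range.

## Working session

There is one attempt and no reset: what is moved stays moved. The work goes in short steps, Python scripts to look and compute and a tool call to move; the robot and the scene stay as the last step left them, time stands still between calls to the robot, and variables do not carry over. Pictures are saved under pics/ and viewed, at most 10 in all, crops included, and the job is handed in when it is done.

Besides the shell and the picture viewer there is one more tool, called as a command line: name --pt "numbers of a row" for each row, then --argument value for the rest. send_rows: Moves the arm, as the interface text tells. Its arguments: {"type":"object","properties":{"targets":{"type":"array","items":{"type":"array","items":{"type":"number"}}},"grip_force":{"type":"number"}},"required":["targets"]}

```bash
mkdir -p pics; ls; python3 - <<'E'
from cell import robot, vision
import cv2
s=robot.get_state(); print(s)
for n in("top","side"):
    im=vision.capture(n); cv2.imwrite(f"pics/{n}0.png",cv2.resize(im[:,:,::-1],(784,588),interpolation=cv2.INTER_CUBIC))
    print(n,vision.camera_params(n))
E
```

```text
pics
{'clock': 0.0, 'q': array([ 1.05951811,  0.41796368, -0.0102848 ,  1.61417906,  0.00468381,
        1.11072685, -0.05300493]), 'qd': array([-0.00042171,  0.00140341,  0.00102005, -0.00047829, -0.00031521,
        0.00011131, -0.0002605 ]), 'joint_torque': array([ 1.12469195e-03, -8.64448857e+01,  6.79437742e-01, -4.34899628e+01,
        1.90654682e-02,  7.43462326e-03, -2.30444826e-06]), 'tool_pos': array([ 0.28275216, -0.55698094,  0.23066473]), 'eef_rot': array([[ 8.91677964e-01,  4.52669852e-01, -6.42605058e-04],
       [ 4.52670300e-01, -8.91677320e-01,  1.07583677e-03],
       [-8.59974846e-05, -1.25018816e-03, -9.99999215e-01]]), 'contact_force': array([0.15769691, 0.88245275, 0.47935399]), 'ft_torque': array([ 0.03222173, -0.01733173, -0.04213876]), 'gripper_force': 0.0, 'gripper_width': 0.0853441052771069}
top {'fov_y': 47.675764041357965, 'cx': 277.88706145098735, 'cy': 208.48754496481297, 'cam_to_world': array([[ 2.35810655e-02,  9.82361319e-01, -1.85499790e-01,
         2.82999678e-01],
       [-9.99709851e-01,  2.40833556e-02,  4.54629082e-04,
        -8.62341781e-02],
       [ 4.91406743e-03,  1.85435246e-01,  9.82644199e-01,
         1.15494375e+00],
       [ 0.00000000e+00,  0.00000000e+00,  0.00000000e+00,
         1.00000000e+00]])}
side {'fov_y': 44.67426918569297, 'cx': 276.3847232981588, 'cy': 200.94991379644617, 'cam_to_world': array([[-0.94392198,  0.12107917, -0.3071663 ,  0.13557467],
       [-0.32931389, -0.41215623,  0.84951728,  0.92594392],
       [-0.02374166,  0.90303216,  0.42891638,  0.58434557],
       [ 0.        ,  0.        ,  0.        ,  1.        ]])}
```

View pics/top0.png

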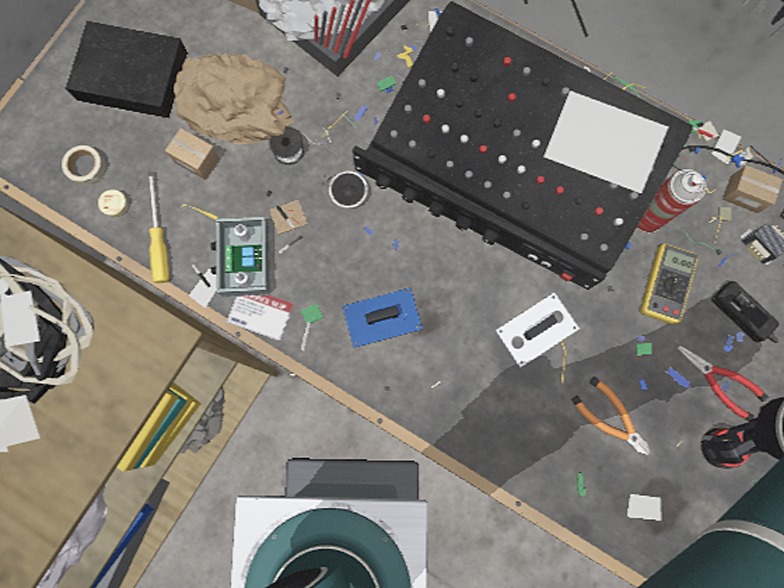

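View pics/side0.png

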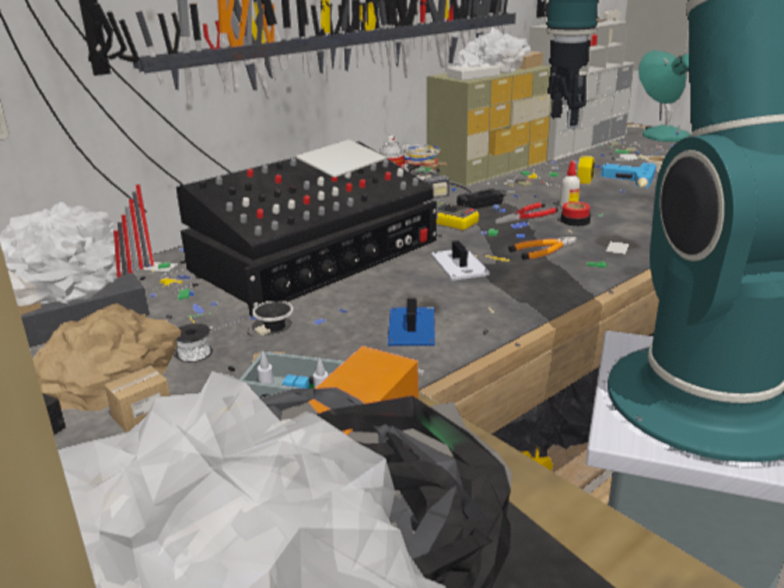

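The top view shows the bare cover at about (540,328) and the box at about (243,255), both in 1.4x pixels. The side view shows the cover at about (460,262) and the box at about (290,370), partly hidden. I'll enlarge them.

```bash
python3 - <<'E'
from cell import robot, vision
import cv2,numpy as np
im=vision.capture("top")[:,:,::-1]; sd=vision.capture("side")[:,:,::-1]
cv2.imwrite("pics/t.png",im);cv2.imwrite("pics/s.png",sd)
def c(i,x,y,w,h): return cv2.resize(i[y:y+h,x:x+w],None,fx=8,fy=8,interpolation=cv2.INTER_CUBIC)
# each tile 400x560 / 
a=c(im,350,205,50,70)  # placeholder sizes
cov=c(im,350,203,70,62); box=c(im,145,148,56,66)
cv2.imwrite("pics/cov.png",cov); cv2.imwrite("pics/box.png",box)
cv2.imwrite("pics/sd.png",np.hstack([c(sd,165,245,75,40)[:, :],])) 
E
```

```text
(no output)
```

View pics/cov.png

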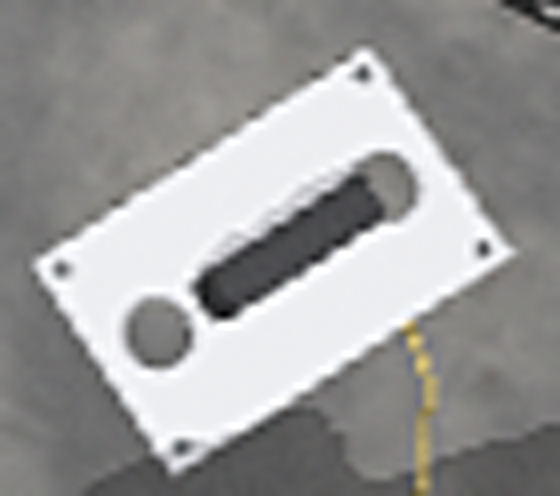

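View pics/box.png

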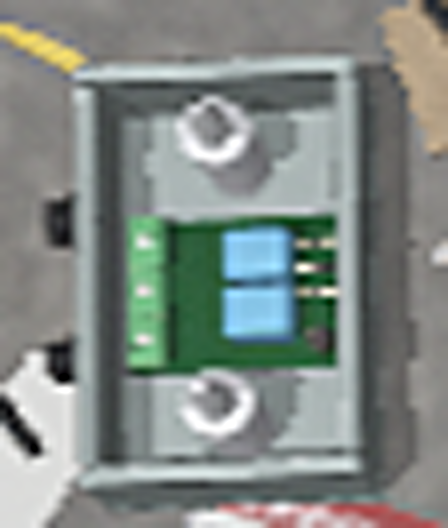

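View pics/sd.png

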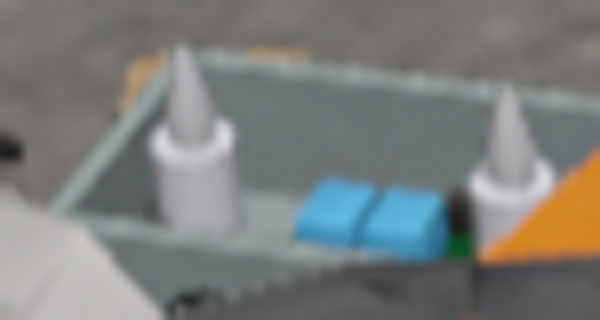

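The crops show:
- **Cover:** corners at (365,47), (517,250), (175,472), (35,264). Holes at (159,333) and (390,187).
- **Box rim:** corners at (78,72), (357,60), (362,472), (85,485).
- **Pins:** about (212,122) and (215,400) in the top crop. In the side crop the tips are at (182,45) and (508,85).

Next I'll fit the poses.

```bash
cat > h.py <<'E'
import numpy as np
from cell import robot,vision
from scipy.optimize import least_squares
def proj(n,P):
    p=vision.camera_params(n); M=np.linalg.inv(p["cam_to_world"]); f=210/np.tan(np.radians(p["fov_y"]/2))
    c=np.c_[P,np.ones(len(P))]@M.T
    return np.c_[p["cx"]+f*c[:,0]/-c[:,2],p["cy"]+f*c[:,1]/c[:,2]]
def uncrop(pts,x0,y0,s=8): return (np.array(pts,float)+.5)/s-.5+[x0,y0]
def pose(v,L):
    c,s=np.cos(v[2]),np.sin(v[2]); L=np.array(L,float)
    return np.c_[v[0]+c*L[:,0]-s*L[:,1],v[1]+s*L[:,0]+c*L[:,1],L[:,2]]
def fit(obs,v0):  # obs: list of (cam, local pts, pixels)
    r=lambda v:np.concatenate([(proj(n,pose(v,L))-px).ravel() for n,L,px in obs])
    s=least_squares(r,v0,loss="soft_l1"); return s.x,r(s.x).reshape(-1,2)
E
python3 - <<'E'
from h import *
np.set_printoptions(precision=4,suppress=True)
def near(n,px,z):
    return least_squares(lambda v:(proj(n,np.array([[v[0],v[1],z]]))-px).ravel(),[.5,0]).x
C=uncrop([(365,47),(517,250),(175,472),(35,264),(159,333),(390,187)],350,203)
W=np.array([near("top",p,.006) for p in C]); print(W)
yaw=np.arctan2(*(W[5]-W[4])[::-1]); 
# corner order by local
L=[(62,38),(62,-38),(-62,-38),(-62,38),(-42,0),(42,0)]
L=[(a/1e3,b/1e3,.006) for a,b in L]
print("cover",*fit([("top",L,C)],[*W[:4].mean(0),yaw]))
B=uncrop([(78,72),(357,60),(362,472),(85,485)],145,148)
W=np.array([near("top",p,.045) for p in B]); print(W, np.linalg.norm(W[0]-W[1]),np.linalg.norm(W[1]-W[2]),np.linalg.norm(W[0]-W[3]))
Lb=[(.065,.042,.045),(.065,-.042,.045),(-.065,-.042,.045),(-.065,.042,.045)]
T=uncrop([(212,122),(215,400)],145,148); Lt=[(.042,0,.071),(-.042,0,.071)]
S=uncrop([(182,45),(508,85)],165,245)
o=[("top",Lb,B),("top",Lt,T),("side",Lt,S)]
print("box all",*fit(o,[*W.mean(0),0.]))
print("box top rim",fit(o[:1],[*W.mean(0),0.])[0],"tips top",fit(o[1:2],[*W.mean(0),0.])[0],"tips side",fit(o[2:],[*W.mean(0),0.])[0])
E
```

```text
[[ 0.5071 -0.3756]
 [ 0.4452 -0.4206]
 [ 0.3752 -0.3154]
 [ 0.4373 -0.2735]
 [ 0.4172 -0.3111]
 [ 0.4637 -0.3823]]
cover [ 0.4409 -0.3464 -0.9761] [[ 0.3344 -0.0132]
 [-0.6354  0.39  ]
 [ 0.3862  0.2065]
 [ 0.0747 -0.1374]
 [ 0.2113 -0.0987]
 [-0.4707 -0.3294]]
[[0.6132 0.2157]
 [0.6191 0.1315]
 [0.4921 0.1226]
 [0.4861 0.2044]] 0.08439619145251928 0.12736000366550018 0.12758756787323666
box all [0.5527 0.1679 0.0782] [[ 0.3772 -0.3892]
 [ 0.2031 -0.6586]
 [ 0.6825  0.3808]
 [-0.1316  0.6214]
 [-1.2362 -1.424 ]
 [-1.1579 -1.4554]
 [ 1.1203  0.1681]
 [ 0.8217  0.0497]]
box top rim [0.5527 0.1685 0.0775] tips top [0.5493 0.1648 0.0756] tips side [0.5547 0.1681 0.0818]
```

```bash
cat >> h.py <<'E'
from scipy.spatial.transform import Rotation as Ro
def togo(x,y,z,yaw):
    s=robot.get_state(); R=s["eef_rot"]; a=np.radians(yaw); c,q=np.cos(a),np.sin(a)
    D=np.array([[c,q,0],[q,-c,0],[0,0,-1]])
    print("shift mm",np.round(R.T@(np.array([x,y,z])-s["tool_pos"])*1e3,1),"turn deg",np.round(Ro.from_matrix(R.T@D).as_rotvec(degrees=True),2),"t",s["clock"])
E
python3 -c "
from h import *
togo(.441,-.3464,.11,124.1)"
```

```text
shift mm [ 236.4 -116.2  121. ] turn deg [-3.000e-02 -4.000e-02 -9.718e+01] t 0.2
```

send_rows --pt "-1 0.03 -0.015 0.0 0 0 -8" --pt "-1 0.06 -0.03 0.0 0 0 -16" --pt "-1 0.09 -0.045 0.02 0 0 -24" --pt "-1 0.12 -0.06 0.04 0 0 -32" --pt "-1 0.15 -0.075 0.06 0 0 -40" --pt "-1 0.18 -0.09 0.08 0 0 -48" --pt "-1 0.21 -0.103 0.1 0 0 -56" --pt "-1 0.236 -0.116 0.12 0 0 -64"

```text
clock: 1.0
tool_pos: [0.4418, -0.3456, 0.1106]
eef_rot: [[-0.022, 1.0, 0.0], [1.0, 0.022, 0.0], [0.0, 0.0, -1.0]]
contact_force: [0.1, -0.5, -0.8]
gripper_width: 0.0852
gripper_force: 0.0
```

send_rows --pt "-1 0 0 0 0 0 -8" --pt "-1 0 0 0 0 0 -16" --pt "-1 0 0 0 0 0 -24" --pt "-1 0 0 0 0 0 -32" --pt "-1 0 0 0 0 0 -33.2" --pt "-1 0 0 0 0 0 -33.2" --pt "-1 0 0 0 0 0 -33.2" --pt "-1 0 0 0 0 0 -33.2"

```text
clock: 1.8
tool_pos: [0.4409, -0.347, 0.1113]
eef_rot: [[-0.559, 0.829, -0.0], [0.829, 0.559, -0.0], [-0.0, -0.0, -1.0]]
contact_force: [-0.6, -1.3, -0.2]
gripper_width: 0.0853
gripper_force: 0.0
```

```bash
python3 - <<'E'
from h import *
import cv2
togo(.441,-.3464,.014,124.1)
im=vision.capture("top")[:,:,::-1];sd=vision.capture("side")[:,:,::-1]
c=lambda i,x,y:cv2.resize(i[y:y+110,x:x+78],None,fx=5,fy=5,interpolation=cv2.INTER_CUBIC)
cv2.imwrite("pics/g.png",np.hstack([c(im,345,180),c(sd,290,100)]))
E
```

```text
shift mm [ 0.4  0.4 97.3] turn deg [-0.01  0.   -0.1 ] t 1.8
```

View pics/g.png

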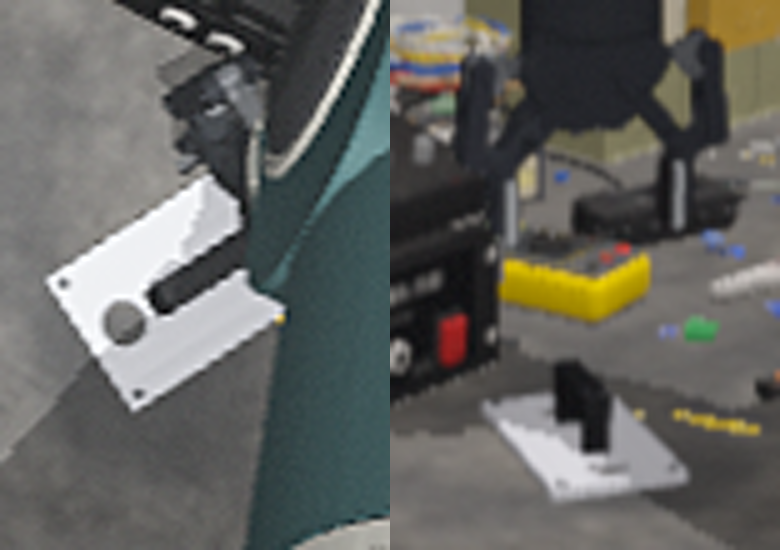

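The picture shows the gripper lined up over the handle, with the bar at about (200,270) in the left half and nothing in the way. I'll go down and grip.

send_rows --pt "-1 0 0 0.02 0 0 0" --pt "-1 0 0 0.045 0 0 0" --pt "-1 0 0 0.065 0 0 0" --pt "-1 0 0 0.08 0 0 0" --pt "-1 0 0 0.09 0 0 0" --pt "-1 0 0 0.096 0 0 0" --pt "-1 0 0 0.096 0 0 0" --pt "0 0 0 0.096 0 0 0" --grip_force 50

```text
clock: 2.7
tool_pos: [0.4412, -0.3472, 0.0158]
eef_rot: [[-0.561, 0.828, 0.001], [0.828, 0.561, -0.0], [-0.001, 0.0, -1.0]]
contact_force: [0.6, -0.1, 0.6]
gripper_width: 0.073
gripper_force: 0.0
```

send_rows --pt "0.5 0 0 0 0 0 0" --pt "1 0 0 0 0 0 0" --pt "1 0 0 0 0 0 0" --pt "1 0 0 0 0 0 0" --pt "1 0 0 0 0 0 0" --pt "1 0 0 0 0 0 0" --pt "1 0 0 0 0 0 0" --pt "1 0 0 0 0 0 0"

```text
clock: 3.5
tool_pos: [0.4411, -0.347, 0.0156]
eef_rot: [[-0.561, 0.828, 0.0], [0.828, 0.561, -0.0], [-0.0, 0.0, -1.0]]
contact_force: [-1.0, 1.3, 6.1]
gripper_width: 0.0152
gripper_force: 49.6
```

send_rows --pt "1 0 0 -0.008 0 0 0" --pt "1 0 0 -0.02 0 0 0" --pt "1 0 0 -0.05 0 0 0" --pt "1 0 0 -0.08 0 0 0" --pt "1 0 0 -0.11 0 0 0" --pt "1 0 0 -0.14 0 0 0" --pt "1 0 0 -0.16 0 0 0" --pt "1 0 0 -0.165 0 0 0"

```text
clock: 4.3
tool_pos: [0.4416, -0.3475, 0.1832]
eef_rot: [[-0.561, 0.828, 0.003], [0.828, 0.561, -0.003], [-0.004, 0.001, -1.0]]
contact_force: [-0.2, -0.1, -2.5]
gripper_width: 0.0152
gripper_force: 49.2
```

```bash
python3 - <<'E'
from h import *
import cv2
print(robot.get_state()["contact_force"])
togo(.553,.168,.18,184.5)
im=vision.capture("top")[:,:,::-1];sd=vision.capture("side")[:,:,::-1]
c=lambda i,x,y:cv2.resize(i[y:y+110,x:x+78],None,fx=5,fy=5,interpolation=cv2.INTER_CUBIC)
cv2.imwrite("pics/l.png",np.hstack([c(im,345,180),c(sd,290,50)]))
E
```

```text
[-0.15643913 -0.08245015 -2.52669901]
shift mm [364.3 381.4   2.2] turn deg [ -0.07   0.21 -60.38] t 4.3
```

View pics/l.png

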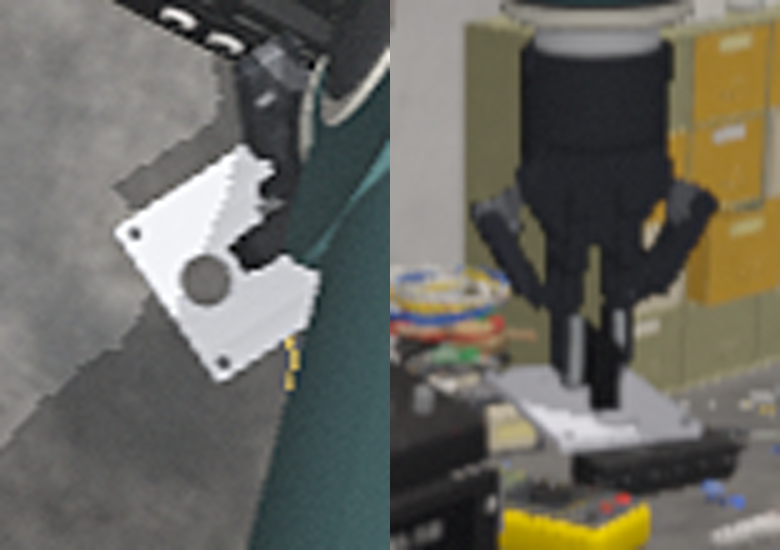

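The cover is held level and clear of the bench; its hole is at about (207,279) in the left half. Now carrying it to the box.

send_rows --pt "1 0.01 0.01 0 0 0.02 -2" --pt "1 0.03 0.031 0 0 0.05 -5" --pt "1 0.055 0.058 0 0 0.1 -9" --pt "1 0.08 0.084 0 0 0.1 -13" --pt "1 0.105 0.11 0 0 0.1 -17" --pt "1 0.13 0.136 0 0 0.1 -21" --pt "1 0.155 0.162 0 0 0.1 -25" --pt "1 0.18 0.188 0 0 0.1 -29"

```text
clock: 5.2
tool_pos: [0.4949, -0.0892, 0.1795]
eef_rot: [[-0.895, 0.446, -0.003], [0.446, 0.895, 0.002], [0.003, 0.0, -1.0]]
contact_force: [1.4, 0.3, -3.1]
gripper_width: 0.015
gripper_force: 49.1
```

```bash
python3 -c "
from h import *
togo(.553,.168,.18,184.5)"
```

```text
shift mm [ 6.280e+01  2.561e+02 -1.000e-01] turn deg [  0.07  -0.16 -31.02] t 5.2
```

send_rows --pt "1 0.009 0.036 0 0 0 -4.5" --pt "1 0.018 0.072 0 0 0 -9" --pt "1 0.027 0.108 0 0 0 -13.5" --pt "1 0.036 0.144 0 0 0 -18" --pt "1 0.044 0.18 0 0 0 -22" --pt "1 0.052 0.215 0 0 0 -26" --pt "1 0.058 0.24 0 0 0 -29" --pt "1 0.0625 0.256 0 0 0 -31"

```text
clock: 6.0
tool_pos: [0.5542, 0.1676, 0.1798]
eef_rot: [[-0.997, -0.079, -0.003], [-0.079, 0.997, 0.002], [0.003, 0.002, -1.0]]
contact_force: [-0.2, -0.1, -2.5]
gripper_width: 0.015
gripper_force: 49.1
```

send_rows --pt "1 0 0 0.01 0 0 0" --pt "1 0 0 0.025 0 0 0" --pt "1 0 0 0.04 0 0 0" --pt "1 0 0 0.05 0 0 0" --pt "1 0 0 0.055 0 0 0" --pt "1 0 0 0.055 0 0 0" --pt "1 0 0 0.055 0 0 0" --pt "1 0 0 0.055 0 0 0"

```text
clock: 6.8
tool_pos: [0.5558, 0.1642, 0.126]
eef_rot: [[-0.997, -0.072, -0.001], [-0.072, 0.997, 0.001], [0.0, 0.001, -1.0]]
contact_force: [-0.8, 0.8, -2.4]
gripper_width: 0.0147
gripper_force: 49.1
```

```bash
python3 - <<'E'
from h import *
import cv2
s=robot.get_state();print(s["tool_pos"],s["contact_force"])
togo(.553,.168,.061,184.5)
im=vision.capture("top")[:,:,::-1];sd=vision.capture("side")[:,:,::-1]
c=lambda i,x,y,w:cv2.resize(i[y:y+75,x:x+w],None,fx=6,fy=6,interpolation=cv2.INTER_CUBIC)
cv2.imwrite("pics/b.png",np.hstack([c(im,140,140,60),c(sd,165,215,73)]))
E
```

```text
[0.55575787 0.16417731 0.12603175] [-0.84195709  0.76638736 -2.3587508 ]
shift mm [ 2.4  3.9 65. ] turn deg [ 0.08 -0.03 -0.39] t 6.8
```

View pics/b.png

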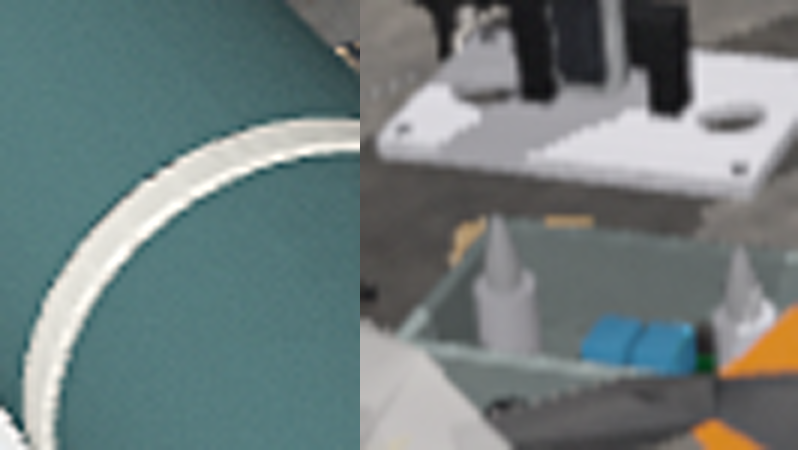

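The side view shows the plate above the pins: front corners at (380,148) and (757,183), holes at (486,92) and (731,117). The pin tips are at (497,215) and (740,248). The top view is hidden by the arm. I'll fit the plate in the same camera, so the calibration bias cancels.

```bash
python3 - <<'E'
from h import *
np.set_printoptions(precision=4,suppress=True)
s=robot.get_state(); zt=s["tool_pos"][2]-.0156+.006
print(s["tool_pos"],np.degrees(np.arctan2(-s["eef_rot"][1,0],-s["eef_rot"][0,0])))
P=uncrop([(20,148),(397,183),(126,92),(371,117)],165,215,6)
L=[(.062,.038,zt),(-.062,.038,zt),(.042,0,zt),(-.042,0,zt)]
print("cover",*fit([("side",L,P)],[.555,.166,.08]))
T=uncrop([(137,215),(380,248)],165,215,6); Lt=[(.042,0,.071),(-.042,0,.071)]
print("tips",*fit([("side",Lt,T)],[.555,.166,.08]))
E
```

```text
[0.5557 0.1642 0.126 ] 4.111512890256747
cover [0.5541 0.1675 0.1047] [[-0.4206 -0.467 ]
 [ 0.1316  0.0851]
 [-0.2293  0.2037]
 [ 0.5365  0.0303]]
tips [0.5539 0.1697 0.0612] [[ 0.1522  0.1272]
 [-0.1483 -0.1018]]
```

send_rows --pt "1 0.001 0.002 0.005 0 0 0" --pt "1 0.001 0.003 0.012 0 0 -0.4" --pt "1 0.001 0.003 0.02 0 0 -0.4" --pt "1 0.001 0.003 0.028 0 0 -0.4" --pt "1 0.001 0.003 0.034 0 0 -0.4" --pt "1 0.001 0.003 0.038 0 0 -0.4" --pt "1 0.001 0.003 0.042 0 0 -0.4" --pt "1 0.001 0.003 0.045 0 0 -0.4"

```text
clock: 7.7
tool_pos: [0.5542, 0.1671, 0.0802]
eef_rot: [[-0.997, -0.079, -0.001], [-0.079, 0.997, 0.001], [0.001, 0.001, -1.0]]
contact_force: [0.4, 0.3, -3.5]
gripper_width: 0.0152
gripper_force: 49.1
```

```bash
python3 - <<'E'
from h import *
import cv2
togo(.5535,.1675,.0606,184.5)
sd=vision.capture("side")[:,:,::-1]
cv2.imwrite("pics/b2.png",cv2.resize(sd[215:290,160:245],None,fx=8,fy=8,interpolation=cv2.INTER_CUBIC))
E
```

```text
shift mm [ 0.7  0.4 19.6] turn deg [ 0.08 -0.07  0.02] t 7.7
```

View pics/b2.png

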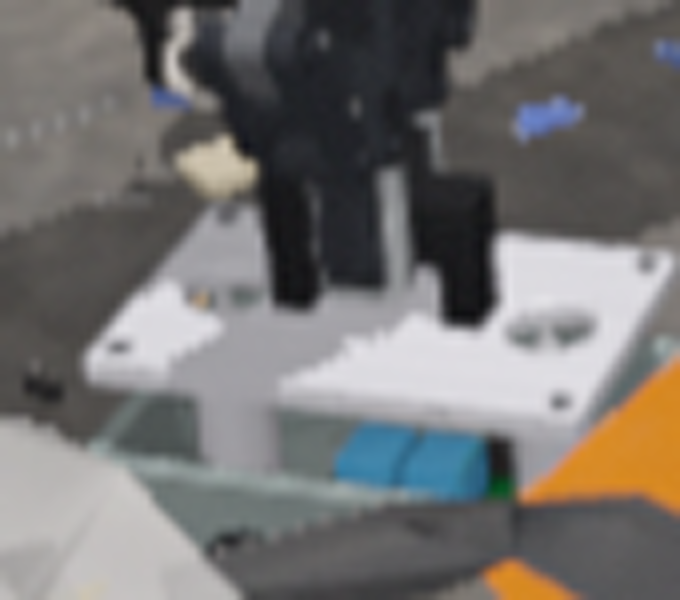

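Both pins are entering the holes, at about (550,328) and (225,297), and there is no contact force. I'll lower it gently.

send_rows --pt "1 0.0005 0.0005 0.003 0 0 0" --pt "1 0.0005 0.0005 0.006 0 0 0" --pt "1 0.0005 0.0005 0.009 0 0 0" --pt "1 0.0005 0.0005 0.012 0 0 0" --pt "1 0.0005 0.0005 0.014 0 0 0" --pt "1 0.0005 0.0005 0.016 0 0 0" --pt "1 0.0005 0.0005 0.0175 0 0 0" --pt "1 0.0005 0.0005 0.0185 0 0 0"

```text
clock: 8.55
tool_pos: [0.5536, 0.1676, 0.0619]
eef_rot: [[-0.997, -0.079, -0.001], [-0.079, 0.997, 0.001], [0.001, 0.001, -1.0]]
contact_force: [0.2, -0.1, -3.3]
gripper_width: 0.0152
gripper_force: 49.1
```

send_rows --pt "1 0 0 0.0005 0 0 0" --pt "1 0 0 0.001 0 0 0" --pt "1 0 0 0.0015 0 0 0" --pt "1 0 0 0.002 0 0 0" --pt "1 0 0 0.002 0 0 0" --pt "1 0 0 0.002 0 0 0" --pt "1 0 0 0.002 0 0 0" --pt "1 0 0 0.002 0 0 0"

```text
clock: 9.35
tool_pos: [0.5537, 0.1676, 0.0607]
eef_rot: [[-0.997, -0.079, -0.001], [-0.079, 0.997, 0.001], [0.001, 0.001, -1.0]]
contact_force: [-5.0, -3.0, 11.0]
gripper_width: 0.0151
gripper_force: 51.0
```

It is seated: 11 N of push at exactly the expected height. Now I'll release and retreat.

send_rows --pt "0.6 0 0 0 0 0 0" --pt "0.3 0 0 0 0 0 0" --pt "0 0 0 0 0 0 0" --pt "-0.5 0 0 0 0 0 0" --pt "-1 0 0 0 0 0 0" --pt "-1 0 0 0 0 0 0" --pt "-1 0 0 0 0 0 0" --pt "-1 0 0 0 0 0 0"

```text
clock: 10.15
tool_pos: [0.5536, 0.1676, 0.06]
eef_rot: [[-0.997, -0.079, -0.001], [-0.079, 0.997, 0.001], [0.001, 0.001, -1.0]]
contact_force: [-0.9, -0.7, -0.7]
gripper_width: 0.0855
gripper_force: 0.0
```

send_rows --pt "-1 0 0 -0.01 0 0 0" --pt "-1 0 0 -0.03 0 0 0" --pt "-1 0 0 -0.06 0 0 0" --pt "-1 0 0 -0.09 0 0 0" --pt "-1 0 0 -0.12 0 0 0" --pt "-1 0 0 -0.14 0 0 0" --pt "-1 0 0 -0.15 0 0 0" --pt "-1 0 0 -0.15 0 0 0"

```text
clock: 10.95
tool_pos: [0.5542, 0.1675, 0.2112]
eef_rot: [[-0.997, -0.079, 0.001], [-0.079, 0.997, 0.001], [-0.001, 0.001, -1.0]]
contact_force: [-0.2, -0.7, -1.4]
gripper_width: 0.0855
gripper_force: 0.0
```

```bash
python3 - <<'E'
from h import *
import cv2
print(robot.get_state()["contact_force"])
sd=vision.capture("side")[:,:,::-1]
cv2.imwrite("pics/b3.png",cv2.resize(sd[215:290,160:245],None,fx=8,fy=8,interpolation=cv2.INTER_CUBIC))
E
```

```text
[-0.21281603 -0.72363852 -1.3715098 ]
```

View pics/b3.png

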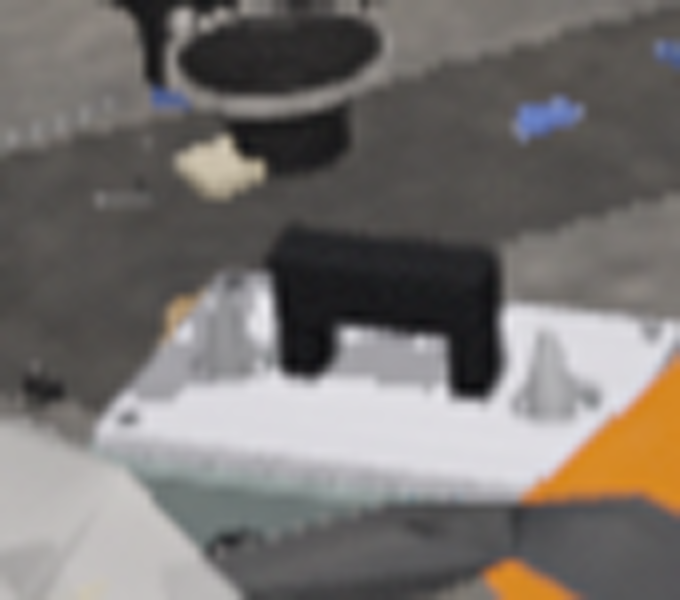

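The cover lies flat on the rim. Both pins stand through its holes, at about (548,375) and (228,335), and the gripper is clear.

```bash
python3 -c "
from cell import robot
print(robot.finish_job())"
```

```text
the job is handed in; nothing more can be done
None
```

The aluminium cover lies flat on the relay box rim with both dowel pins through its holes, the gripper has let go, the blue plate was left alone, and the job was handed in at about 11 s.

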